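# Pressurise the gauge on a calibration bench

## Task

The gauge to be checked stands on one of the three outlets of the calibration bench: switch the bench on by pressing the far half of the black rocker fully down, next push the white latching button in front of the outlet that carries the gauge fully in, and only then press the green pump button fully down and keep it held down, so that the program finishes while still holding it. Press nothing else (not the other two white buttons, not the red emergency stop), and do not pick up or shift the loose adapter, cap, spare gauge and wrench.

Things in the scene. Friction and masses are not known exactly. Their poses are not given: they have to be found in the camera images.
- bench: fixed cream console, 330 mm deep (x) by 500 wide (y); origin under its centre on the work surface, x away from the robot, y to its left, z up. Front deck, 80 mm high, x = -0.165 to 0.035, carries all controls; rear deck, 125 mm high, x = 0.035 to 0.165, carries three chrome couplings (outlets left, middle, right at y = 0.11, 0, -0.11, x = 0.10, tops at z = 0.163)
- handwheel (a point): top of the fixed white needle-valve handwheel (53 mm across) on the front deck, right of the white buttons, 35 mm above the deck; not used
- gauge: the gauge to be checked: round black case 100 mm across, 40 thick, white dial towards the robot, upright on a brass stem screwed fast to one of the three outlets (differs from run to run; the other two have small steel plugs). Origin at the foot of its stem, on top of the coupling; the case's top is 130 mm above it
- rocker (a joint): angle of the mains rocker, rad: 0 = off (far half raised), 0.4 = on (far half down). It resists with 3 to 5 N at its far half and stays where it is left, so press it fully over
- rocker_on_end (a point): pressing point on the raised far half (marked by a white bar) of the black mains rocker, 34 mm long in the bench's x, 22 wide, in a black frame 5 mm above the deck: 11 mm beyond its crease, when off about 94 mm above the work surface. Pressed straight down it sinks about 4.5 mm, until this half lies level, 10 mm above the front deck
- outlet_left (a joint): travel of the left outlet button, m: 0 = out (valve shut), 0.006 = in (valve open). A push latch: it resists with about 3.5 N all the way and stays where it is left, so press it fully home
- outlet_left_top (a point): centre of the flat top of the white round latching button (cap 25 mm across, on a black plate) in front of the left outlet, at x = -0.02 of the bench and the outlet's y. Out, its top stands 14 mm above the front deck (94 mm above the work surface). It is pressed straight down
- outlet_middle (a joint): travel of the middle outlet button, m: 0 = out (valve shut), 0.006 = in (valve open). A push latch: it resists with about 3.5 N all the way and stays where it is left, so press it fully home
- outlet_middle_top (a point): centre of the flat top of the white round latching button (cap 25 mm across, on a black plate) in front of the middle outlet, at x = -0.02 of the bench and the outlet's y. Out, its top stands 14 mm above the front deck (94 mm above the work surface). It is pressed straight down
- outlet_right (a joint): travel of the right outlet button, m: 0 = out (valve shut), 0.006 = in (valve open). A push latch: it resists with about 3.5 N all the way and stays where it is left, so press it fully home
- outlet_right_top (a point): centre of the flat top of the white round latching button (cap 25 mm across, on a black plate) in front of the right outlet, at x = -0.02 of the bench and the outlet's y. Out, its top stands 14 mm above the front deck (94 mm above the work surface). It is pressed straight down
- pump (a joint): travel of the pump button, m: 0 = out, 0.006 = fully down. Its spring takes 1.5 N to start and 5 N fully down, and pushes it out again when let go
- pump_top (a point): centre of the flat top of the green round pump button (32 mm across, chrome bezel) on the front deck at x = -0.115, y = -0.05 of the bench; out, 16 mm above the deck (96 mm above the work surface). It is pressed straight down
- estop (a joint): travel of the emergency stop, m: 0 = out, 0.005 = struck; not to be pressed
- estop_top (a point): top of the red mushroom emergency stop (40 mm across, on a yellow 60 mm collar), 30 mm above the front deck
- adapter: loose brass adapter, 38 mm tall, 26 mm across its hexagon, standing on the front deck between the rocker and the pump button; origin at the centre of its foot
- cap: loose blue plastic cap, 24 mm across, 20 mm tall, standing on the front deck left of the white buttons; origin at the centre of its foot
- spare_gauge: loose small gauge, case 60 mm across, lying dial up on the work surface left of the bench; origin under the centre of the case
- wrench: loose steel wrench, 180 mm long, lying on the work surface right of the bench; origin under its middle

How it is judged:
On the way, in this order (a step that is already met when the one before it is completed fails the run):
1. the bench is switched on at the rocker (value of joint rocker above 0.32 rad), for 0.1 s.
2. the white button of the outlet with the gauge is pushed in (value of joint rocker above 0.32 rad and ((horizontal distance between gauge and outlet_left_top below 0.14 m and value of joint outlet_left above 0.0045 m) or (horizontal distance between gauge and outlet_middle_top below 0.14 m and value of joint outlet_middle above 0.0045 m) or (horizontal distance between gauge and outlet_right_top below 0.14 m and value of joint outlet_right above 0.0045 m))), for 0.1 s.
3. the pump button is pressed fully down and held (all of step 2 and value of joint pump above 0.0045 m), for 0.5 s.
At the end, for the whole second after the job is handed in: Rocker on (over 0.32 rad), the gauge's outlet button latched in (over 4.5 mm), the pump button held down by over 4.5 mm of its 6 mm, the other two white buttons and the emergency stop out (under 3 mm), each loose thing within 20 mm of its start (all of step 3 and (horizontal distance between gauge and outlet_left_top below 0.14 m or value of joint outlet_left below 0.003 m) and (horizontal distance between gauge and outlet_middle_top below 0.14 m or value of joint outlet_middle below 0.003 m) and (horizontal distance between gauge and outlet_right_top below 0.14 m or value of joint outlet_right below 0.003 m) and value of joint estop below 0.003 m and distance of each of adapter, cap, spare_gauge, wrench from where it was at the start of the episode below 0.02 m); the arm keeps its last pose, push and grip.
It fails at once if the pump button is pressed while the bench is off or the gauge's outlet is shut (value of joint pump above 0.003 m and not (value of joint rocker above 0.32 rad and ((horizontal distance between gauge and outlet_left_top below 0.14 m and value of joint outlet_left above 0.0045 m) or (horizontal distance between gauge and outlet_middle_top below 0.14 m and value of joint outlet_middle above 0.0045 m) or (horizontal distance between gauge and outlet_right_top below 0.14 m and value of joint outlet_right above 0.0045 m)))).
It fails at once if a white button is pushed in before the bench is switched on (value of joint rocker below 0.2 rad and value of joint any of outlet_left, outlet_middle, outlet_right above 0.003 m).
It fails at once if a white button of an outlet without the gauge is pushed in ((not (horizontal distance between gauge and outlet_left_top below 0.14 m) and value of joint outlet_left above 0.003 m) or (not (horizontal distance between gauge and outlet_middle_top below 0.14 m) and value of joint outlet_middle above 0.003 m) or (not (horizontal distance between gauge and outlet_right_top below 0.14 m) and value of joint outlet_right above 0.003 m)).
It fails at once if the emergency stop is struck (value of joint estop above 0.003 m).
It fails at once if a loose thing is shifted or picked up (distance of any of adapter, cap, spare_gauge, wrench from where it was at the start of the episode above 0.02 m).
It also fails if it takes over 45 s, if anything falls off the work surface, if the arm or the gripper's body presses on something with over 40 N, if the wrist force passes 120 N, or if a joint passes its speed limit or range.

## Robot

A 6-joint arm with a two-finger parallel gripper is mounted at the origin on the work surface. World frame = base frame: x ahead of the robot, y to its left, z up, the work surface at z = 0. Lengths are in m, angles in rad, forces in N, time in s.
With the tool pointing down it reaches from about 0.225 to 0.875 m from the base axis. Payload 3.4 kg.
Tool frame: the origin (TCP) lies at the very end of the fingers, on their centre line; the grasp point (between the pads) lies manip.grip_point_offset behind it (manip.grip_point_offset is the distance from the TCP to the grasp point, in m); z points along the fingers, y is the line along which they close (so a half turn about z gives the same grasp; the last joint's range is limited). The gripper opens to 85 mm and grips with 20 to 120 N. Pads are 22 mm wide; open, the fingers measure 114 mm over their backs; the gripper's body (76 mm by 85 mm) begins 54 mm behind the grasp point. The pads swing forward as they close: fully open they stand 13 mm farther back than shut.
Start: joints at [1.215, 0.276, 1.505, -0, 1.361, -0.121], TCP at [0.134, 0.559, 0.231] pointing down, gripper open.
Joint ranges: [-2.89, 2.89], [-0.75, 2.08], [0.22, 2.7], [-1.18, 4.32], [0.11, 2.71], [-2.7, 2.7]. Speed limits (rad/s): [2.57, 2.57, 3.14, 3.14, 3.14, 3.14].

## Interface

Orientations are given as a unit quaternion [w, x, y, z].
In Python, from rig import manip gives the robot as it stands.
- The arm moves only by the shell command python3 -m pendant 'ROWS' [FORCE]. ROWS is JSON, a list of rows, each an object of numbers: "jaw": the opening, from -1 (shut) to 1 (fully open); "tx", "ty", "tz": the shift along the world's x, y, z in cm; "ax", "ay", "az": the turn, a rotation vector about the world's x, y, z in degrees. In form: [{"jaw": .., "tx": .., "ty": .., "tz": .., "ax": .., "ay": .., "az": ..}, ...]. A call has 1 to 10 rows; each row is the pose to reach, as a shift and turn from the pose commanded when the call began; what a row does not reach only later rows make up. A row lasts 1/8 s, in which the tool goes at most 62.5 mm and 10.7 degrees, less where a joint would pass 70% of its speed; a pose out of reach is approached as far as the arm can. A call with a gripper value outside its range is refused whole. The fingers move at their own pace and stop on an object; FORCE is the grip in N (left out, the last holds). Time passes only in rows, so rows that repeat a pose let the fingers close. It gives the time, the measured TCP pose, the force, the opening and the grip force at its end, in the units of the state.
- manip.get_state(): the state, without advancing time (a new reading comes with each control period).
- manip.get_image(name): name is "scene" or "top" or "wrist"; returns a dict with "pixels" (384x512x3 uint8, blue, green, red), "depth" (384x512 float32, m along the optical axis (not along the pixel's ray), 0 where there is no reading), "fx", "fy", "cx", "cy" (pixels), "pose" (4x4, takes a point from camera to world coordinates). Camera axes: x right, y down, z forward; pixel columns grow to the right and rows downward; lengths in m; the calibration is good to about 2 mm. A picture is of the moment at which its call begins.
- manip.sign_off(): hands the job in; it is judged then, once.
The state is a dict: "clock": time; "qpos": joint angles; "qd": joint speeds; "effort": joint torques, N m; "position": TCP position; "ee_rot": TCP orientation; "contact_force": force on the tool from outside, world axes, zero at the start; "moment": the same for the moment, N m; "width": finger opening in m; "gripper_force": force on a finger pad.
Only numpy, scipy, OpenCV 4.12 (cv2) and the standard library are available. Lean on these libraries where they do the work, as an engineer would, in place of code of your own. Each camera call takes 0.05 s, during which the arm holds its last target. There are 200 camera calls.

## Working session

There is one attempt and no reset: what is moved stays moved. The work goes in short steps, Python scripts to look and compute and a shell command to move; the robot and the scene stay as the last step left them, time stands still between calls to the robot, and variables do not carry over. Pictures are saved under pics/ and viewed, at most 10 in all, crops included, and the job is handed in when it is done.

```bash
mkdir -p pics
cat > h.py <<'E'
import numpy as np, cv2, pickle
from rig import manip
def grab(n,tag):
    im=manip.get_image(n); pickle.dump(im,open(f'{tag}.pkl','wb')); cv2.imwrite(f'pics/{tag}.png',im['pixels']); return im
def load(tag): return pickle.load(open(f'{tag}.pkl','rb'))
def pt(im,u,v,d=None):
    if d is None:
        w=im['depth'][int(v)-1:int(v)+2,int(u)-1:int(u)+2]; d=np.median(w)
    T=np.array(im['pose']); return T[:3,:3]@np.array([(u-im['cx'])/im['fx']*d,(v-im['cy'])/im['fy']*d,d])+T[:3,3]
def plane(im,u,v,z):
    T=np.array(im['pose']); r=T[:3,:3]@np.array([(u-im['cx'])/im['fx'],(v-im['cy'])/im['fy'],1]); return T[:3,3]+r*(z-T[2,3])/r[2]
E
python3 - <<'E'
from h import *
for n in('scene','top'):
    im=grab(n,n+'1'); print(n,np.round(im['pose'],3).tolist(),im['fx'])
print(manip.get_state(),manip.grip_point_offset)
a=np.hstack([cv2.imread('pics/scene1.png'),cv2.imread('pics/top1.png')])
E
```

```text
scene [[-0.661, 0.479, -0.578, 1.54], [0.751, 0.414, -0.515, 0.834], [-0.007, -0.774, -0.633, 1.108], [0.0, 0.0, 0.0, 1.0]] 456.1463809390134
top [[0.019, -0.996, 0.086, 0.527], [-0.999, -0.022, -0.024, 0.026], [0.026, -0.085, -0.996, 1.111], [0.0, 0.0, 0.0, 1.0]] 380.3121611755191
{'clock': 0.1, 'qpos': array([ 1.21499648e+00,  2.76522966e-01,  1.50596303e+00,  3.95066956e-06,
        1.36076687e+00, -1.20997887e-01]), 'qd': array([ 0.00021877,  0.00019534, -0.00414503,  0.00065948,  0.00171582,
       -0.00129082]), 'effort': array([ 7.73051142e-04, -4.17692149e+01, -2.46406353e+01, -4.84596683e-05,
        5.81167988e-03,  1.70911085e-05]), 'position': array([0.13361068, 0.55877499, 0.23054859]), 'ee_rot': array([-1.97904510e-04,  1.17131847e-01,  9.93116026e-01, -8.06174084e-04]), 'contact_force': array([ 1.18558954, -0.27100366, -0.6541273 ]), 'moment': array([ 0.01532153, -0.00793337, -0.01596454]), 'gripper_force': 0.0, 'width': 0.08532108265854728} 0.0187
```

View pics/top1.png

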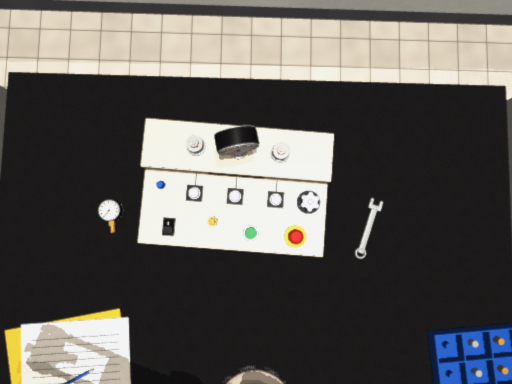

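View pics/scene1.png

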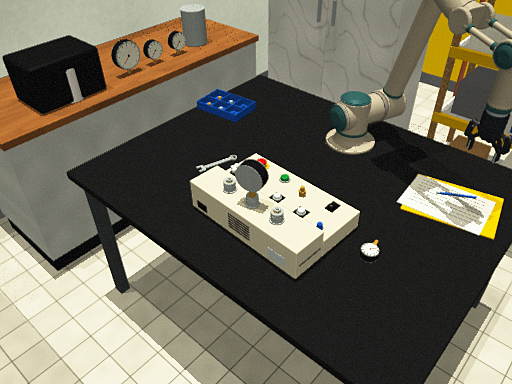

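The top view shows the gauge at (238,148), on the middle outlet, with plugs at (195,145) and (281,151). The rocker is at (168,227), the middle white button at (235,196) and the pump at (251,233). The e-stop is at (296,237) and the adapter at (213,222). The scene view agrees: the gauge stem at (252,198) stands between the plugs at (230,184) and (277,213).

Run:
```python
from h import *
def comp(m,near):
    n,l,s,c=cv2.connectedComponentsWithStats(m.astype(np.uint8)); 
    k=1+np.argmin(np.linalg.norm(c[1:]-near,axis=1)+1e3*(s[1:,4]<6)); return c[k],s[k,4]
def masks(im):
    h=cv2.cvtColor(im['pixels'],cv2.COLOR_BGR2HSV); H,S,V=[h[...,i].astype(int) for i in range(3)]
    return dict(g=(H>45)&(H<85)&(S>120)&(V>50),r=((H<6)|(H>174))&(S>180)&(V>80),w=(S<35)&(V>120),k=V<50,b=(H>105)&(H<130)&(S>120))
P={}
T=load('top1');S=load('scene1')
spec=dict(pump=('g',(251,233),(285,178),.096),estop=('r',(296,237),(262,162),.110),wl=('w',(194,193),(301,211),.094),wm=('w',(235,196),(278,197),.094),wr=('w',(276,199),None,.094),rock=('k',(168,227),(332,207),.09),cap=('b',(160,185),(320,225),.1))
mt,ms=masks(T),masks(S)
for n,(c,a,b,z) in spec.items():
    p,A=comp(mt[c],a); P[n]=plane(T,*p,z); print(n,p.round(1),A,'plane',P[n].round(4),'depth',pt(T,*p.round()).round(4),end=' ')
    if b:
        q,B=comp(ms[c],b)
        # triangulate
        def ray(im,p):
            M=np.array(im['pose']);return M[:3,3],M[:3,:3]@np.array([(p[0]-im['cx'])/im['fx'],(p[1]-im['cy'])/im['fy'],1])
        o1,d1=ray(T,p);o2,d2=ray(S,q); t=np.linalg.lstsq(np.c_[d1,-d2],o2-o1,rcond=None)[0]
        x1,x2=o1+t[0]*d1,o2+t[1]*d2; print('scene',q.round(1),B,'tri',((x1+x2)/2).round(4),'gap',np.linalg.norm(x1-x2).round(4),'sdepth',pt(S,*q.round()).round(4))
    else: print()
# fit bench frame
L=dict(pump=(-.115,-.05),wl=(-.02,.11),wm=(-.02,0),wr=(-.02,-.11))
A=np.array(list(L.values()));B=np.array([P[k][:2] for k in L])
a,b=A-A.mean(0),B-B.mean(0);th=np.arctan2((a[:,0]*b[:,1]-a[:,1]*b[:,0]).sum(),(a*b).sum())
R=np.array([[np.cos(th),-np.sin(th)],[np.sin(th),np.cos(th)]]);t=B.mean(0)-R@A.mean(0)
print('yaw',np.degrees(th),t,'res',(B-A@R.T-t).round(4).tolist())
for n in P: print(n,(R.T@(P[n][:2]-t)).round(4))
big=cv2.resize(np.vstack([T['pixels'][165:260,130:340]]),None,fx=3.6,fy=3.6,interpolation=cv2.INTER_CUBIC);cv2.imwrite('pics/topcrop.png',big)
```

```text
pump [250.2 232.5] 76 plane [0.491  0.0207 0.096 ] depth [0.4922 0.0213 0.0956] scene [284.5 177.2] 47 tri [0.49   0.0217 0.0912] gap 0.0026 sdepth [0.495  0.0294 0.0988]
estop [295.3 236.2] 143 plane [ 0.4841 -0.0973  0.11  ] depth [ 0.4844 -0.0968  0.1094] scene [262.  160.7] 28 tri [ 0.4824 -0.0958  0.1065] gap 0.005 sdepth [ 0.4878 -0.0878  0.1116]
wl [193.8 192.5] 127 plane [0.5939 0.1733 0.094 ] depth [0.5928 0.173  0.0927] scene [281.1 205.4] 5537 tri [0.6133 0.1474 0.1093] gap 0.0623 sdepth [0.6491 0.1357 0.1257]
wm [234.5 195.9] 127 plane [0.5873 0.0648 0.094 ] depth [0.587  0.0661 0.0937] scene [281.1 205.4] 5537 tri [0.5845 0.0738 0.0467] gap 0.0182 sdepth [0.6491 0.1357 0.1257]
wr [275.  198.9] 133 plane [ 0.5815 -0.0439  0.094 ] depth [ 0.5812 -0.0438  0.0945] 
rock [168.9 224.5] 83 plane [0.5079 0.237  0.09  ] depth [0.5092 0.2362 0.0925] scene [332.  206.6] 78 tri [0.5062 0.2404 0.0838] gap 0.0053 sdepth [0.5175 0.2501 0.0954]
cap [160.2 184.2] 45 plane [0.6139 0.2619 0.1   ] depth [0.6144 0.2626 0.0996] scene [319.3 225.2] 33 tri [0.6138 0.2655 0.0901] gap 0.003 sdepth [0.62   0.2699 0.098 ]
yaw -3.260292693728538 [0.60782185 0.06370523] res [[0.0008, 0.0004], [-0.0002, -0.0014], [-0.0006, -0.0], [-0.0001, 0.0011]]
pump [-0.1142 -0.0496]
estop [-0.1144 -0.1678]
wl [-0.0201  0.1086]
wm [-0.0206 -0.0001]
wr [-0.0201 -0.1089]
rock [-0.1096  0.1673]
cap [-0.0052  0.1983]
```

View pics/topcrop.png

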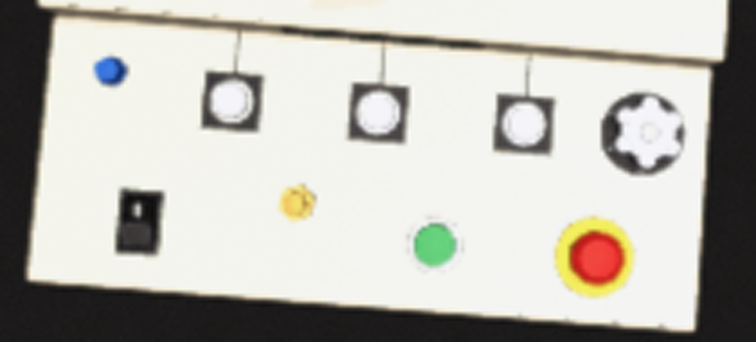

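```bash
python3 -m pendant '[{"jaw":-1,"tx":10,"ty":-8,"tz":1},{"jaw":-1,"tx":37,"ty":-32,"tz":3,"az":10},{"jaw":-1,"tx":37,"ty":-32,"tz":3,"az":10},{"jaw":-1,"tx":37,"ty":-32,"tz":3,"az":10},{"jaw":-1,"tx":37,"ty":-32,"tz":3,"az":10},{"jaw":-1,"tx":37,"ty":-32,"tz":3,"az":10},{"jaw":-1,"tx":37,"ty":-32,"tz":3,"az":10},{"jaw":-1,"tx":37,"ty":-32,"tz":3,"az":10},{"jaw":-1,"tx":37,"ty":-32,"tz":3,"az":10},{"jaw":-1,"tx":37,"ty":-32,"tz":3,"az":10}]'
python3 - <<'E'
from h import *
im=grab('wrist','w1');print(np.round(im['pose'],3).tolist(),im['fx']);s=manip.get_state();print(s['position'],s['ee_rot'],s['contact_force'],s['width'])
T=load('top1')
for n,u,v,z in(('bar',130+138/3.6,165+210/3.6,.094),('frame',130+138.5/3.6,165+222/3.6,.085)):
    p=plane(T,u-.4,v-.4,z);print(n,p)
E
```

```text
[[0.233, 0.937, 0.259, 0.068], [0.972, -0.223, -0.066, 0.574], [-0.004, 0.268, -0.964, 0.373], [0.0, 0.0, 0.0, 1.0]] 324.491189592684
[0.13361029 0.55882741 0.2306169 ] [-1.74544195e-04  1.17090418e-01  9.93120982e-01 -7.20616006e-04] [ 0.11596449  0.42088817 -0.20171356] 0.08547904978042138
bar [0.51194334 0.23877431 0.094     ]
frame [0.50297529 0.2399354  0.085     ]invalid input at $[0]: expected keys jaw, tx, ty, tz, ax, ay, az
```

View pics/w1.png

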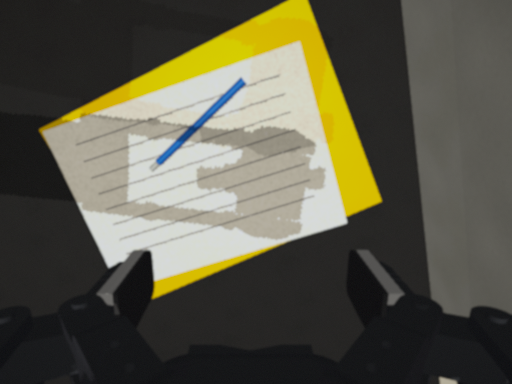

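The arm did not move because every key is required in a row. The wrist picture only shows the papers below the start pose, with the open fingers at (130,285) and (375,285).

```bash
python3 -m pendant '[{"jaw":-1,"tx":10,"ty":-8,"tz":1,"ax":0,"ay":0,"az":0},{"jaw":-1,"tx":37,"ty":-32,"tz":3,"ax":0,"ay":0,"az":10},{"jaw":-1,"tx":37,"ty":-32,"tz":3,"ax":0,"ay":0,"az":10},{"jaw":-1,"tx":37,"ty":-32,"tz":3,"ax":0,"ay":0,"az":10},{"jaw":-1,"tx":37,"ty":-32,"tz":3,"ax":0,"ay":0,"az":10},{"jaw":-1,"tx":37,"ty":-32,"tz":3,"ax":0,"ay":0,"az":10},{"jaw":-1,"tx":37,"ty":-32,"tz":3,"ax":0,"ay":0,"az":10},{"jaw":-1,"tx":37,"ty":-32,"tz":3,"ax":0,"ay":0,"az":10},{"jaw":-1,"tx":37,"ty":-32,"tz":3,"ax":0,"ay":0,"az":10},{"jaw":-1,"tx":37,"ty":-32,"tz":3,"ax":0,"ay":0,"az":10}]'
python3 - <<'E'
from h import *
im=grab('wrist','w2');print(np.round(im['pose'],3).tolist());s=manip.get_state();print(s['position'],s['ee_rot'],s['contact_force'],s['width'])
E
```

```text
clock: 1.4
position: [0.5032, 0.2393, 0.2608]
ee_rot: [-0.001, 0.03, 1.0, 0.0]
contact_force: [-0.2, -0.9, -0.6]
width: -0.0003
gripper_force: 0.0
[[0.061, 0.962, 0.265, 0.436], [0.998, -0.059, -0.018, 0.243], [-0.002, 0.266, -0.964, 0.403], [0.0, 0.0, 0.0, 1.0]]
[0.5027445  0.23975502 0.26094514] [-7.91558096e-04  2.98772159e-02  9.99553253e-01  1.42535032e-04] [-0.18368743  0.01693488  0.03504765] -0.00013907059841319466
```

View pics/w2.png

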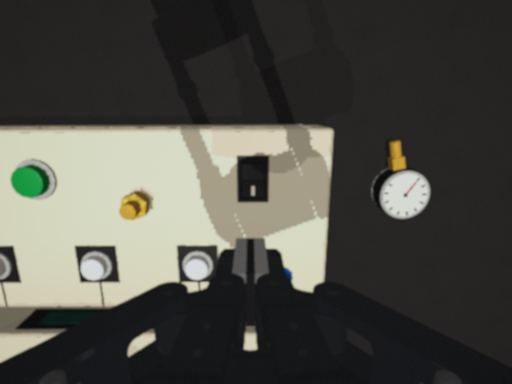

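Close view: the rocker frame spans (238..269, 156..202) and its white bar is at (253,190). The middle button is at (95,266), the pump at (31,181) and the adapter at (133,206). The closed fingers are at (250,250).

Run:
```python
from h import *
im=load('w2');T=load('top1')
h=cv2.cvtColor(im['pixels'],cv2.COLOR_BGR2HSV);V=h[...,2];
roi=lambda m,a,b,c,d:(lambda q:(q[1].mean()+a,q[0].mean()+c,len(q[0]),q[1].min()+a,q[1].max()+a,q[0].min()+c,q[0].max()+c))(np.where(m[c:d,a:b]))
k=roi(V<60,236,272,150,206);b=roi((V>90),246,262,180,200);w=roi((V>150)&(h[...,1]<25),80,113,245,282);wc=roi((V<60),70,122,240,262)
g=roi((h[...,0]>45)&(h[...,0]<85)&(h[...,1]>120),0,60,150,210)
tops=dict(bar=((.5119,.2388)),wm=(.587,.0655),pump=(.4915,.021))
for n,p,z in(('frame',((k[3]+k[4]+1)/2,(k[5]+k[6]+1)/2),.085),('bar',b[:2],.093),('wm',w[:2],.094),('pump',g[:2],.096)):
    print(n,np.round(p,1),'plane',plane(im,*p,z).round(4),'depth',pt(im,*np.round(p)).round(4))
print(k,b,w,g)
for p in((253,190),(253,170)): print('rock depth',pt(im,*p).round(4))
```

```text
frame [253.  178.5] plane [0.5026 0.241  0.085 ] depth [0.501  0.2411 0.0902]
bar [252.8 190.3] plane [0.5127 0.2402 0.093 ] depth [0.5122 0.2404 0.0937]
wm [ 93.9 266.9] plane [0.585  0.0687 0.094 ] depth [0.5852 0.0686 0.0938]
pump [ 29.5 180.9] plane [0.4894 0.0247 0.096 ] depth [0.4895 0.0241 0.0958]
(np.float64(252.55123966942148), np.float64(177.46280991735537), 1210, np.int64(238), np.int64(267), np.int64(156), np.int64(200)) (np.float64(252.8125), np.float64(190.27083333333334), 48, np.int64(251), np.int64(255), np.int64(185), np.int64(195)) (np.float64(93.94306049822065), np.float64(266.88612099644126), 562, np.int64(81), np.int64(110), np.int64(252), np.int64(280)) (np.float64(29.467052023121386), np.float64(180.90635838150288), 865, np.int64(12), np.int64(47), np.int64(166), np.int64(196))
rock depth [0.5122 0.2404 0.0937]
rock depth [0.4931 0.2415 0.0895]
```

```bash
python3 -m pendant '[{"jaw":-1,"tx":1.1,"ty":0,"tz":-6,"ax":0,"ay":0,"az":0},{"jaw":-1,"tx":1.1,"ty":0,"tz":-12,"ax":0,"ay":0,"az":0},{"jaw":-1,"tx":1.1,"ty":0,"tz":-15.5,"ax":0,"ay":0,"az":0},{"jaw":-1,"tx":1.1,"ty":0,"tz":-16.4,"ax":0,"ay":0,"az":0},{"jaw":-1,"tx":1.1,"ty":0,"tz":-16.8,"ax":0,"ay":0,"az":0},{"jaw":-1,"tx":1.1,"ty":0,"tz":-17.1,"ax":0,"ay":0,"az":0},{"jaw":-1,"tx":1.1,"ty":0,"tz":-17.1,"ax":0,"ay":0,"az":0}]'
```

```text
clock: 2.33
position: [0.5159, 0.24, 0.0918]
ee_rot: [0.002, 0.03, 1.0, 0.001]
contact_force: [-1.2, 2.0, 1.5]
width: 0.0002
gripper_force: 0.9
```

```bash
python3 -m pendant '[{"jaw":-1,"tx":0,"ty":0,"tz":-0.2,"ax":0,"ay":0,"az":0},{"jaw":-1,"tx":0,"ty":0,"tz":-0.3,"ax":0,"ay":0,"az":0},{"jaw":-1,"tx":0,"ty":0,"tz":-0.3,"ax":0,"ay":0,"az":0}]'
```

```text
clock: 2.7
position: [0.5167, 0.2401, 0.0895]
ee_rot: [0.002, 0.03, 1.0, 0.001]
contact_force: [-1.5, 2.2, 8.7]
width: -0.0002
gripper_force: 4.9
```

```bash
python3 -m pendant '[{"jaw":-1,"tx":0,"ty":0,"tz":-0.2,"ax":0,"ay":0,"az":0},{"jaw":-1,"tx":0,"ty":0,"tz":-0.2,"ax":0,"ay":0,"az":0}]'
python3 -m pendant '[{"jaw":-1,"tx":0,"ty":0,"tz":5,"ax":0,"ay":0,"az":0},{"jaw":-1,"tx":0,"ty":0,"tz":11,"ax":0,"ay":0,"az":0},{"jaw":-1,"tx":0,"ty":-5,"tz":14,"ax":0,"ay":0,"az":0},{"jaw":-1,"tx":0,"ty":-11,"tz":14,"ax":0,"ay":0,"az":0},{"jaw":-1,"tx":0,"ty":-17,"tz":14,"ax":0,"ay":0,"az":0},{"jaw":-1,"tx":0,"ty":-17.3,"tz":14,"ax":0,"ay":0,"az":0},{"jaw":-1,"tx":0,"ty":-17.3,"tz":14,"ax":0,"ay":0,"az":0}]'
python3 - <<'E'
from h import *
im=grab('wrist','w3');print(manip.get_state()['position'])
E
```

```text
clock: 2.95
position: [0.5167, 0.2401, 0.0894]
ee_rot: [0.003, 0.03, 1.0, 0.001]
contact_force: [-3.6, 0.5, 19.6]
width: -0.0002
gripper_force: 10.2
clock: 3.82
position: [0.5149, 0.066, 0.2253]
ee_rot: [0.0, 0.031, 1.0, 0.0]
contact_force: [0.0, -0.2, 0.3]
width: -0.0002
gripper_force: 0.0
[0.51483903 0.06680273 0.22523848]
```

View pics/w3.png

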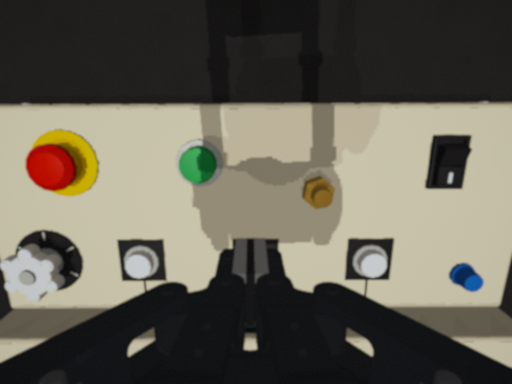

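The rocker at (449,163) now shows its near half raised, so it has been switched. The pump is at (198,165), and the right and left white buttons are at (138,264) and (373,264). The middle button is hidden behind the fingers, so I take it as the midpoint of those two.

Run:
```python
from h import *
im=load('w3');h=cv2.cvtColor(im['pixels'],cv2.COLOR_BGR2HSV)
for p in((450,178),(453,152)): print('rocker',pt(im,*p).round(4))
def c(m,a,b,x,y):
    q=np.where(m[x:y,a:b]);return q[1].mean()+a,q[0].mean()+x
w=(h[...,2]>150)&(h[...,1]<25);g=(h[...,0]>45)&(h[...,0]<85)&(h[...,1]>120)
W=[]
for n,p,z in(('wr',c(w,122,160,243,280),.094),('wl',c(w,352,389,243,280),.094),('pump',c(g,175,222,140,190),.096)):
    q=plane(im,*p,z);W.append(q);print(n,np.round(p,1),q.round(4),pt(im,*np.round(p)).round(4))
print('wm',(W[0]+W[1])/2)
```

```text
rocker [0.5164 0.2399 0.0893]
rocker [0.4929 0.2373 0.094 ]
wr [139.  263.7] [ 0.5791 -0.0423  0.094 ] [ 0.5795 -0.0424  0.0938]
wl [371.6 263.1] [0.5918 0.1728 0.094 ] [0.5921 0.1736 0.0931]
pump [197.5 164.4] [0.4898 0.022  0.096 ] [0.4895 0.0216 0.0957]
wm [0.58543743 0.06527832 0.094     ]
```

```bash
python3 -m pendant '[{"jaw":-1,"tx":5,"ty":-0.1,"tz":0,"ax":0,"ay":0,"az":0},{"jaw":-1,"tx":7.1,"ty":-0.1,"tz":-3,"ax":0,"ay":0,"az":0},{"jaw":-1,"tx":7.1,"ty":-0.1,"tz":-9,"ax":0,"ay":0,"az":0},{"jaw":-1,"tx":7.1,"ty":-0.1,"tz":-12,"ax":0,"ay":0,"az":0},{"jaw":-1,"tx":7.1,"ty":-0.1,"tz":-13,"ax":0,"ay":0,"az":0},{"jaw":-1,"tx":7.1,"ty":-0.1,"tz":-13.4,"ax":0,"ay":0,"az":0},{"jaw":-1,"tx":7.1,"ty":-0.1,"tz":-13.8,"ax":0,"ay":0,"az":0},{"jaw":-1,"tx":7.1,"ty":-0.1,"tz":-13.9,"ax":0,"ay":0,"az":0},{"jaw":-1,"tx":7.1,"ty":-0.1,"tz":-13.9,"ax":0,"ay":0,"az":0}]'
```

```text
clock: 5.0
position: [0.5868, 0.0659, 0.088]
ee_rot: [0.002, 0.03, 1.0, 0.001]
contact_force: [-1.6, 2.7, 5.1]
width: -0.0001
gripper_force: 2.4
```

```bash
python3 -m pendant '[{"jaw":-1,"tx":0,"ty":0,"tz":-0.3,"ax":0,"ay":0,"az":0},{"jaw":-1,"tx":0,"ty":0,"tz":-0.4,"ax":0,"ay":0,"az":0},{"jaw":-1,"tx":0,"ty":0,"tz":-0.4,"ax":0,"ay":0,"az":0}]'
```

```text
clock: 5.38
position: [0.5869, 0.0658, 0.0876]
ee_rot: [0.002, 0.03, 1.0, 0.001]
contact_force: [-7.0, 3.0, 23.7]
width: -0.0002
gripper_force: 12.2
```

```bash
python3 -m pendant '[{"jaw":-1,"tx":0,"ty":0,"tz":5,"ax":0,"ay":0,"az":0},{"jaw":-1,"tx":0,"ty":0,"tz":11,"ax":0,"ay":0,"az":0},{"jaw":-1,"tx":-4,"ty":-2,"tz":12,"ax":0,"ay":0,"az":0},{"jaw":-1,"tx":-9.6,"ty":-4.3,"tz":12,"ax":0,"ay":0,"az":0},{"jaw":-1,"tx":-9.6,"ty":-4.3,"tz":12,"ax":0,"ay":0,"az":0},{"jaw":-1,"tx":-9.6,"ty":-4.3,"tz":12,"ax":0,"ay":0,"az":0}]'
python3 - <<'E'
from h import *
print(manip.get_state()['position'])
im=grab('wrist','w4');T=np.array(im['pose'])
def proj(p):
    c=T[:3,:3].T@(np.array(p)-T[:3,3]);return im['fx']*c[0]/c[2]+im['cx'],im['fy']*c[1]/c[2]+im['cy']
for n,p in dict(wm=(.587,.0655,.088),wl=(.593,.173,.094),wr=(.580,-.043,.094)).items():
    u,v=proj(p);print(n,u,v,pt(im,u,v) if 1<u<510 and 1<v<382 else '')
E
```

```text
clock: 6.12
position: [0.4911, 0.0218, 0.2034]
ee_rot: [0.002, 0.03, 1.0, -0.0]
contact_force: [0.5, -0.6, -0.3]
width: -0.0001
gripper_force: 0.0
[0.49106156 0.02180116 0.20336783]
wm 306.53291261831373 293.8530817492981 [0.48612912 0.0407613  0.24643391]
wl 430.1837984469871 297.1778079127884 [0.59384575 0.17373501 0.09274837]
wr 184.21711300324625 297.12638941708536 [0.47861818 0.00110459 0.25646232]
```

View pics/w4.png

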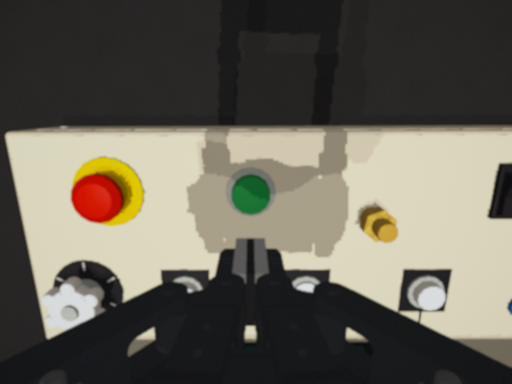

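The pump at (250,194) is clear, with the adapter well away at (380,225). The visible sliver of the middle button at (305,284) gives its depth.

Run:
```python
from h import *
im=load('w4')
for u,v in((305,285),(308,286),(302,286),(305,283),(187,286),(184,285),(430,297)): print(u,v,pt(im,u,v).round(4))
h=cv2.cvtColor(im['pixels'],cv2.COLOR_BGR2HSV);q=np.where((h[...,0]>45)&(h[...,0]<85)&(h[...,1]>120)&(np.arange(512)<300))
print('pump',plane(im,q[1].mean(),q[0].mean(),.096))
t=grab('top','top2');print([pt(t,*p).round(4) for p in((234,196),(235,196),(194,193),(275,199))])
```

```text
305 285 [0.5781 0.0643 0.0878]
308 286 [0.58   0.0672 0.0865]
302 286 [0.5793 0.0617 0.0871]
305 283 [0.5769 0.0645 0.0865]
187 286 [0.4785 0.0008 0.2501]
184 285 [ 4.778e-01 -1.000e-04  2.505e-01]
430 297 [0.5937 0.1736 0.0927]
pump [0.49041123 0.02090949 0.096     ]
[array([0.5873, 0.0663, 0.0873]), array([0.5874, 0.0636, 0.0875]), array([0.5928, 0.1729, 0.0932]), array([ 0.5812, -0.0439,  0.0934])]
```

Middle button latched (top at 87.5 mm). Now the pump.

```bash
python3 -m pendant '[{"jaw":-1,"tx":0,"ty":-0.1,"tz":-5,"ax":0,"ay":0,"az":0},{"jaw":-1,"tx":0,"ty":-0.1,"tz":-9,"ax":0,"ay":0,"az":0},{"jaw":-1,"tx":0,"ty":-0.1,"tz":-10.4,"ax":0,"ay":0,"az":0},{"jaw":-1,"tx":0,"ty":-0.1,"tz":-10.9,"ax":0,"ay":0,"az":0},{"jaw":-1,"tx":0,"ty":-0.1,"tz":-11.3,"ax":0,"ay":0,"az":0},{"jaw":-1,"tx":0,"ty":-0.1,"tz":-11.6,"ax":0,"ay":0,"az":0},{"jaw":-1,"tx":0,"ty":-0.1,"tz":-11.6,"ax":0,"ay":0,"az":0}]'
```

```text
clock: 7.1
position: [0.4904, 0.0214, 0.0898]
ee_rot: [0.001, 0.03, 1.0, 0.0]
contact_force: [-7.0, 1.1, 19.2]
width: -0.0
gripper_force: 9.6
```

```bash
python3 -m pendant '[{"jaw":-1,"tx":0,"ty":0,"tz":0,"ax":0,"ay":0,"az":0},{"jaw":-1,"tx":0,"ty":0,"tz":0,"ax":0,"ay":0,"az":0},{"jaw":-1,"tx":0,"ty":0,"tz":0,"ax":0,"ay":0,"az":0},{"jaw":-1,"tx":0,"ty":0,"tz":0,"ax":0,"ay":0,"az":0},{"jaw":-1,"tx":0,"ty":0,"tz":0,"ax":0,"ay":0,"az":0},{"jaw":-1,"tx":0,"ty":0,"tz":0,"ax":0,"ay":0,"az":0},{"jaw":-1,"tx":0,"ty":0,"tz":0,"ax":0,"ay":0,"az":0},{"jaw":-1,"tx":0,"ty":0,"tz":0,"ax":0,"ay":0,"az":0}]' && python3 -c "
from rig import manip
print(manip.sign_off())"
```

```text
clock: 8.1
position: [0.4904, 0.0214, 0.0898]
ee_rot: [0.001, 0.03, 1.0, 0.0]
contact_force: [-6.2, 0.4, 18.1]
width: 0.0001
gripper_force: 9.4
the job is handed in; nothing more can be done
None
```

I switched the rocker on, latched the middle outlet button (the gauge is on the middle outlet), and handed the job in at 8.1 s with the pump button pressed to its stop and held at about 18 N; the hand-in returned no verdict.

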